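# Tip the ring light over, LEDs up

## Task

Two ring lights stand on edge on the red mat of the repair bench. With a light push from a fingertip, tip the larger one over where it stands so that it lies flat on the mat with its LEDs facing up; do not pick it up. Leave the smaller ring light standing and the opened phone where it is, and do not let the light come down on the phone.

Things in the scene. Friction and masses are not known exactly. Their poses are not given: they have to be found in the camera images.
- ring_light: Larger ring light, black, 140 g: ring 90 mm across, hole 60, 20 thick, standing on a block 44 wide, 20 thick, 22 tall; 105 mm tall in all. Origin: centre of the block's underside; z up through the ring (its centre at 60); x out of the face with 16 white LEDs (at +10), which looks away from the robot within 60 deg. Falls once leant past 11 deg; the space behind its plain face is free.
- small_ring: The smaller ring light, the same shape and make, also standing on its block on the mat: outer diameter 60 mm, 18 mm thick, 71 mm tall, 70 g. Origin: centre of its block's underside; z up, x out of its LED face. To be left standing. The two lights may stand in either order, left or right, about 220 mm apart.
- phone: Opened phone, back cover off, 150 x 72 x 8 mm, lying on the mat between the lights and the robot. Origin: centre of its underside; its long side is y. To be left alone.
- mat: Red work mat fixed to the bench, 360 (x) x 500 (y) x 5 mm thick. Origin: centre of its underside at bench height, so its top is 5 mm above the bench. It also carries tweezers, a small jar (28 mm tall) and a screwdriver along its far edge.
There are look-alikes about, which are no part of the job. Leave any orange or pink look-alike of the ring_light alone. What is shaped like the small_ring but pink is not meant.

How it is judged:
By the outcome, as a careful person would: the job done as asked, in the order asked, and still so for the second after the job is handed in, with the robot touching nothing.
It also fails if it takes over 24 s, if anything falls off the work surface, if the arm or the gripper's body presses on something with over 40 N, if the wrist force passes 120 N, or if a joint passes its speed limit or range.

## Robot

A 7-joint arm with a two-finger parallel gripper is mounted at the origin on the work surface. World frame = base frame: x ahead of the robot, y to its left, z up, the work surface at z = 0. Lengths are in m, angles in degrees, forces in N, time in s.
With the tool pointing down it reaches from about 0.35 to 0.775 m from the base axis. Payload 3.1 kg.
Tool frame: the origin (TCP) lies on the centre line of the jaws, within the pads' length; the fingertips stand 17 mm ahead of it and the grasp point (between the pads) lies 2 mm behind it (robot.tip_reach is the distance from the TCP to the fingertips, in m); z points along the fingers, y is the line along which they close (so a half turn about z gives the same grasp; the last joint's range is limited). The gripper opens to 85 mm and grips with 20 to 120 N. Pads are 22 mm wide; open, the fingers measure 114 mm over their backs; the gripper's body (76 mm by 85 mm) begins 54 mm behind the grasp point. The pads swing forward as they close: fully open they stand 13 mm farther back than shut.
Start: joints at [-77.103, 17.813, 0.802, 86.603, -0.252, 75.585, -1.558], TCP at [0.145, 0.531, 0.248] pointing down, gripper open.
Joint ranges: [-154.91, 154.91], [-16.99, 109.72], [-72.82, 74.43], [7.12, 147.25], [-82.49, 262.49], [11.32, 116.49], [-174.64, 174.64]. Speed limits (degrees/s): [159.86, 159.86, 180, 180, 180, 180, 180].

## Interface

Orientations are given as [roll, pitch, yaw] about the fixed x, y, z axes, in that order (R = Rz(yaw) Ry(pitch) Rx(roll)).
In Python, from station import robot, fingers, vision, workorder, recognise gives the robot as it stands. Calls block until the motion is done:
- robot.move_to(position, orientation): joint-space move of the TCP to a pose.
- robot.line_to(position, orientation=None, velocity=0.15, f_stop=None): straight line of the TCP; orientation=None keeps the orientation; velocity is the mean speed in m/s. With f_stop (N) it stops when the force on the tool has changed by that much, and returns True; else False.
- robot.move_j(angles): joint-space move.
- fingers.gripper_to(opening, force=None): opening from 0.0 (shut) to 1.0 (fully open); force is the grip in N (None keeps the last); returns when the fingers have stopped.
- robot.pause(seconds).
- robot.inverse_kinematics(position, orientation): joint angles nearest the present ones, or None.
- vision.grab_frame(name): name is "side" or "top" or "wrist"; returns the picture (384x512x3 uint8, red, green, blue); there is no depth.
- vision.calibration(name): a dict with "mtx" (3x3 intrinsics, pixels), "extrinsics" (4x4, takes a point from world to camera coordinates); the wrist camera has in their place "T_tool_cam" (4x4, takes a point from camera to tool coordinates, whose origin is the TCP and whose axes are the flange's). Camera axes: x right, y up, looking along -z (the intrinsics and any distortion apply to the point x, -y, -z); pixel columns grow to the right and rows downward; lengths in m; the calibration is good to about 2 mm. A picture is of the moment at which its call begins: read the wrist's pose just before it. calibration takes no time and is no camera call.
A pose or a line that the arm cannot do raises robot.PlanningError and nothing moves.
- workorder.close_job(): hands the job in; it is judged then, once.
Trained networks look in the newest picture that a camera, given by its name, has taken for a name from the list of things; names that differ only in an ending like _2 or _b are one class to them, and where a whole thing is asked for, a point or a joint stands for the part that bears it (a point fixed in the world has none). Each returns a list of dicts, best first, with "p" (0 to 1); they miss things now and then, are a little off and sometimes report something else, mostly with a low value. They report only what shows in the picture. A call takes as long as a camera call. They do not tell look-alikes from the thing itself.
- recognise(label, camera): "rect" ([centre column, centre row, width, height] in pixels, round what is visible of it).
Readings, each from a call of its own:
- robot.current_time_s(): time.
- robot.current_joint_positions(): joint angles.
- robot.current_dq(): joint speeds.
- robot.current_joint_torque(): joint torques, N m.
- robot.current_tool_pos(): TCP position.
- robot.current_eef_rot(): TCP orientation.
- robot.current_contact_force(): force on the tool from outside, world axes, zero at the start.
- robot.current_torque(): the same for the moment, N m.
- robot.current_finger_gap(): opening from 0.0 (shut) to 1.0 (fully open).
- robot.current_gripper_force(): force on a finger pad.
Only numpy, scipy, OpenCV 4.12 (cv2) and the standard library are available. Lean on these libraries where they do the work, as an engineer would, in place of code of your own. Each camera call takes 0.05 s, during which the arm holds its last target. There are 200 camera calls.

## Working session

There is one attempt and no reset: what is moved stays moved. The work goes in short steps, each a Python script; the robot and the scene stay as the last script left them, time stands still between calls to the robot, and variables do not carry over. Pictures are saved under pics/ and viewed, at most 10 in all, crops included, and the job is handed in when it is done.

```bash
mkdir -p pics
python3 - <<'E'
from station import robot, fingers, vision, workorder, recognise
import cv2,numpy as np
for c in ("side","top"):
    f=vision.grab_frame(c); cv2.imwrite(f"pics/{c}0.png",f[...,::-1])
    for l in ("ring_light","small_ring","phone"):
        print(c,l,[(np.round(d["rect"]),round(d["p"],2)) for d in recognise(l,c)])
    k=vision.calibration(c); print({a:(np.round(v,4).tolist() if not isinstance(v,str) else v) for a,v in k.items()})
print(robot.current_time_s(), robot.current_eef_rot(), robot.tip_reach)
E
```

```text
side ring_light [(array([175., 182.,  33.,  41.]), 0.96), (array([281., 314.,  44.,  41.]), 0.89), (array([261., 206.,  22.,  48.]), 0.76)]
side small_ring [(array([195., 140.,  16.,  27.]), 0.72), (array([260., 154.,  11.,  28.]), 0.69)]
side phone [(array([332., 211.,  34.,  51.]), 0.57)]
{'mtx': [[440.6254, 0.0, 259.5643], [0.0, 440.6254, 197.2268], [0.0, 0.0, 1.0]], 'extrinsics': [[-0.9873, -0.1588, 0.0049, 0.6057], [0.1228, -0.7432, 0.6577, -0.0019], [-0.1008, 0.6499, 0.7533, -1.0851], [0.0, 0.0, 0.0, 1.0]]}
top ring_light [(array([111., 218.,  29.,  41.]), 0.93), (array([252.,  88.,  39.,  37.]), 0.78)]
top small_ring [(array([338.,  88.,  27.,  26.]), 0.85), (array([326., 174.,  28.,  14.]), 0.66)]
top phone [(array([263., 266.,  71.,  36.]), 0.94)]
{'mtx': [[474.6502, 0.0, 253.3231], [0.0, 474.6502, 191.7559], [0.0, 0.0, 1.0]], 'extrinsics': [[0.0238, -0.9997, 0.006, 0.119], [0.9861, 0.0245, 0.1642, -0.5715], [-0.1643, 0.002, 0.9864, -0.9614], [0.0, 0.0, 0.0, 1.0]]}
0.4 [-1.79978441e+02  2.46865872e-03  1.64720870e+02] 0.017
```

Run:
```python
import cv2,numpy as np
a=cv2.imread("pics/side0.png")[110:350,120:400];b=cv2.imread("pics/top0.png")[50:320,70:390]
cv2.imwrite("pics/s1.png",cv2.resize(a,None,fx=2.5,fy=2.5,interpolation=2));cv2.imwrite("pics/t1.png",cv2.resize(b,None,fx=2.2,fy=2.2,interpolation=2))
```

```text
(no output)
```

View pics/s1.png

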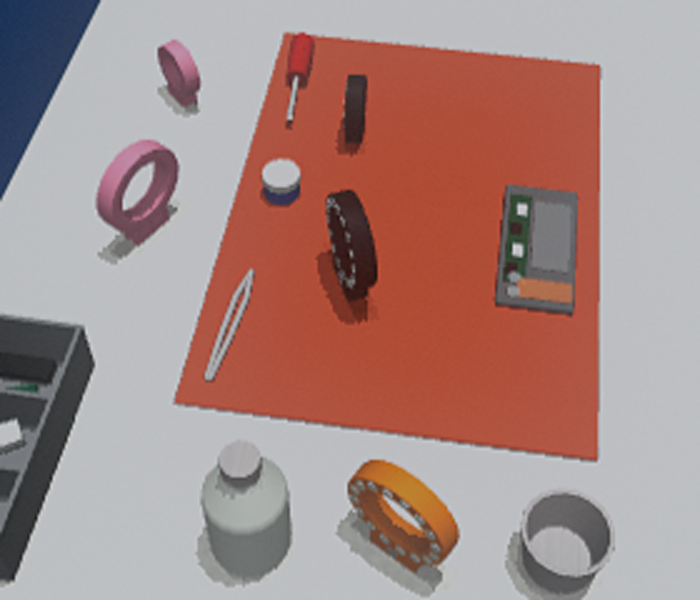

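View pics/t1.png

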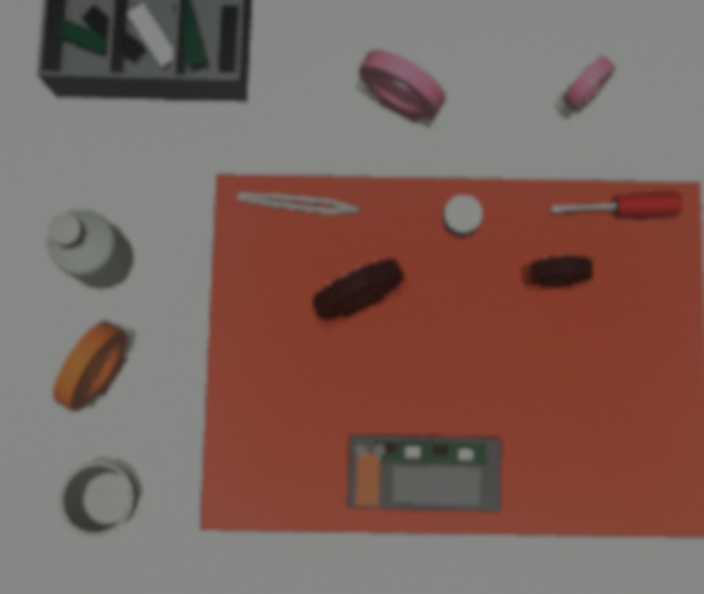

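The pictures show two black lights on the mat. The larger is at side (261,206) and top (233,181), and the smaller is at side (261,153) and top (326,174). The pink pair (side (175,182) and (195,140)) and the orange one (side (281,314)) are off the mat and are look-alikes. The target is the larger black one. Its LEDs are on the far side, so it has to be pushed from the far side toward the robot to land LEDs up. Next I fit its pose by silhouette in both views.

```bash
cat > fit.py <<'E'
from station import robot, fingers, vision, workorder, recognise
import cv2,numpy as np
from scipy.optimize import differential_evolution
def proj(P,k):
    c=np.c_[P,np.ones(len(P))]@np.array(k["extrinsics"]).T
    d=np.array(k.get("dist",np.zeros(5)),float)
    q=np.c_[c[:,0],-c[:,1],-c[:,2]]
    return cv2.projectPoints(q,np.zeros(3),np.zeros(3),np.array(k["mtx"]),d)[0][:,0]
def model(D,t,bw,h,zc):
    a=np.linspace(0,2*np.pi,48); y=np.r_[D/2*np.cos(a),-bw/2,bw/2]; z=np.r_[zc+D/2*np.sin(a),0,0]
    return np.vstack([np.c_[np.full(50,s*t/2),y,z] for s in(-1,1)])
def fit(imgs,rects,M,x0):
    data=[]
    for c in imgs:
        m=np.zeros(imgs[c].shape[:2],np.uint8); u,v,w,h=rects[c]
        r=np.s_[int(v-h/2-5):int(v+h/2+6),int(u-w/2-5):int(u+w/2+6)]
        m[r]=(imgs[c][r].max(2)<75)*255
        pts=cv2.findNonZero(m); hl=cv2.convexHull(pts); m[:]=0; cv2.fillConvexPoly(m,hl,255)
        data.append((c,vision.calibration(c),m))
    def cost(p):
        x,y,a=p; R=np.array([[np.cos(a),-np.sin(a),0],[np.sin(a),np.cos(a),0],[0,0,1]])
        P=M@R.T+[x,y,.005]; s=0
        for c,k,m in data:
            z=np.zeros_like(m); cv2.fillConvexPoly(z,cv2.convexHull(np.round(proj(P,k)*16).astype(np.int32)),255,cv2.LINE_AA,4)
            s+=1-np.minimum(z,m).sum()/np.maximum(z,m).sum()
        return s
    r=differential_evolution(cost,[(x0[0]-.08,x0[0]+.08),(x0[1]-.08,x0[1]+.08),(-1.2,1.2)],seed=1,maxiter=80)
    return r.x,r.fun/len(data)
def ground(u,v,k,z=.005):
    E=np.array(k["extrinsics"]);K=np.array(k["mtx"]);d=np.linalg.inv(K)@[u,v,1];d=E[:3,:3].T@(d*[1,-1,-1]);o=-E[:3,:3].T@E[:3,3]
    return o+d*(z-o[2])/d[2]
E
python3 - <<'E'
from fit import *
im={c:cv2.imread(f"pics/{c}0.png") for c in("side","top")}
kt=vision.calibration("top"); print(kt.keys())
g=ground(233,181,kt,.06); print(g)
x,f=fit(im,{"side":(261,206,22,48),"top":(233,181,44,32)},model(.09,.02,.044,.105,.06),g); print(x[:2],np.degrees(x[2]),f)
g2=ground(324,173,kt,.04)
x2,f2=fit(im,{"side":(261,153,11,28),"top":(324,173,34,18)},model(.06,.018,.03,.071,.041),g2); print(x2[:2],np.degrees(x2[2]),f2)
ph=ground(263,265,kt,.013); print("phone",ph)
n=np.array([np.cos(x[2]),np.sin(x[2])]);print("landing tip",x[:2]-n*.115, "dist small", np.hypot(*(x-x2)[:2]))
p=np.r_[x[:2]+n*(.01+.011+.04)]; 
for z in(.2,.109): print(p,robot.inverse_kinematics([*p,z],[180,0,np.degrees(x[2])-180]),robot.inverse_kinematics([*p,z],[180,0,np.degrees(x[2])]))
v=np.hstack([cv2.resize(im["side"][170:240,225:297],None,fx=5.5,fy=5.5,interpolation=2),cv2.resize(im["top"][146:216,197:269],None,fx=5.5,fy=5.5,interpolation=2)])
cv2.imwrite("pics/crop.png",v)
E
```

```text
dict_keys(['mtx', 'extrinsics'])
[0.58809106 0.1762303  0.06      ]
[0.58506779 0.17604253] 24.622508292852565 0.1389049553803548
[ 0.61083361 -0.01805925] 7.215049947497813 0.17600588830781327
phone [0.41557637 0.10833828 0.013     ]
landing tip [0.48052445 0.12812916] dist small 0.19580443226515068
[0.64052121 0.20145744] [-27.69858902  34.29852164  15.14946742  69.6303325   -8.68758515
  77.15242071 101.4775737 ] [-40.81798166  37.91652921  39.38548634  70.29735214 -23.35902221
  79.56172077 -68.79094619]
[0.64052121 0.20145744] [-26.68387013  37.87346192  12.88660711  76.55019429  -8.58514634
  66.51919016 101.61801473] [-41.59860423  42.21685381  39.27097696  77.27992412 -26.93866775
  69.85793879 -65.85322614]
```

View pics/crop.png

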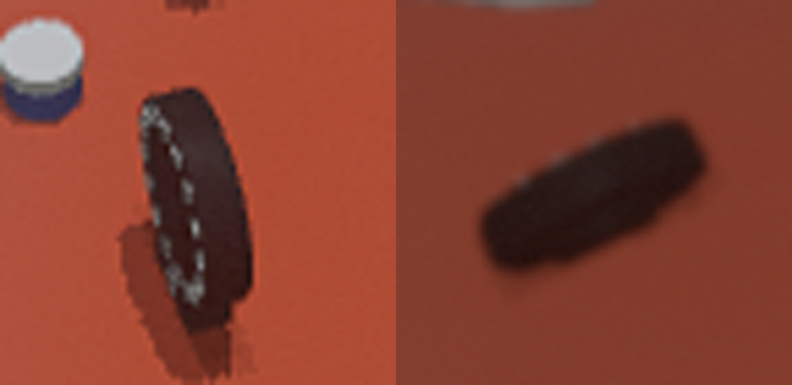

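The crop confirms it: the larger black light's white LEDs face away from the robot (the left face in the side view, the upper edge in the top view). Its pose is about (0.585, 0.176) with yaw 25°. It should land with its tip at x≈0.476, and the phone's edge is at 0.452, so it clears. I'll move to the standoff behind the LED face with shut fingers.

Run:
```python
from fit import *
yaw=24.6; n=np.array([np.cos(np.radians(yaw)),np.sin(np.radians(yaw))]); c=np.array([.585,.176])
fingers.gripper_to(0.0)
p=c+n*.056
o=[180,0,yaw-180]
robot.move_to([*p,.21],o); robot.line_to([*p,.109],velocity=.15)
print(robot.current_time_s(),robot.current_tool_pos())
a=[vision.grab_frame(k)[...,::-1] for k in("side","top")]
cv2.imwrite("pics/stand.png",np.hstack([cv2.resize(a[0][130:270,190:330],None,fx=2.8,fy=2.8,interpolation=2),cv2.resize(a[1][110:250,180:320],None,fx=2.8,fy=2.8,interpolation=2)]))
```

```text
4.1167 [0.63670156 0.1997153  0.11016141]
```

View pics/stand.png

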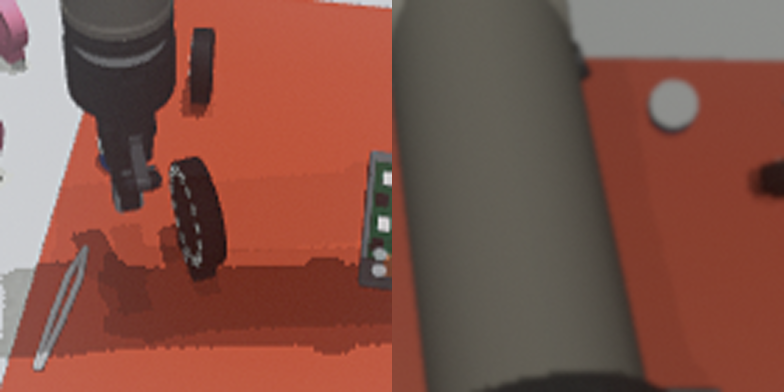

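The shut fingertips (crop (125,207)) are behind the LED face at the height of the ring's top, with a clear gap. Now a slow push.

Run:
```python
from fit import *
yaw=24.6; n=np.array([np.cos(np.radians(yaw)),np.sin(np.radians(yaw))]); c=np.array([.585,.176])
z=.109
print(robot.line_to([*(c+n*.024),z],velocity=.08,f_stop=4))
print(robot.line_to([*(c-n*.005),z],velocity=.05,f_stop=4),robot.current_contact_force())
robot.pause(.6)
print(robot.current_time_s(),robot.current_tool_pos())
a=vision.grab_frame("side")[...,::-1]
cv2.imwrite("pics/push.png",cv2.resize(a[120:280,180:380],None,fx=3.5,fy=3.5,interpolation=2))
```

```text
False
False [ 0.23219112 -0.51930057 -0.38618599]
6.1 [0.58046902 0.17389614 0.10894059]
```

View pics/push.png

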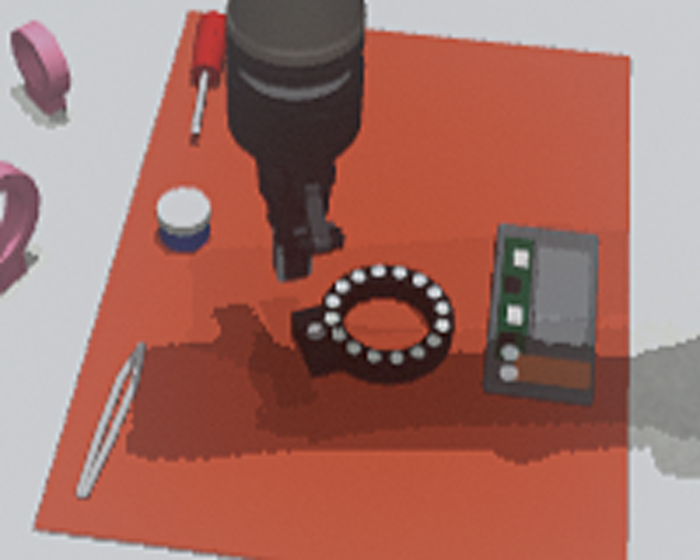

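The ring light lies flat with its LEDs up at crop (390,322), clear of the phone. I'll retreat upward and check the small ring, which is hidden behind the arm.

Run:
```python
from fit import *
p=robot.current_tool_pos(); robot.line_to([p[0],p[1],.25],velocity=.2)
robot.move_j([-77.1,17.8,.8,86.6,-.25,75.6,-1.56])
print(robot.current_time_s())
a=[vision.grab_frame(k)[...,::-1] for k in("side","top")]
cv2.imwrite("pics/end.png",np.hstack([cv2.resize(a[0][120:280,180:380],(400,320)),cv2.resize(a[1][120:300,160:385],(400,320))]))
```

```text
9.0333
```

View pics/end.png

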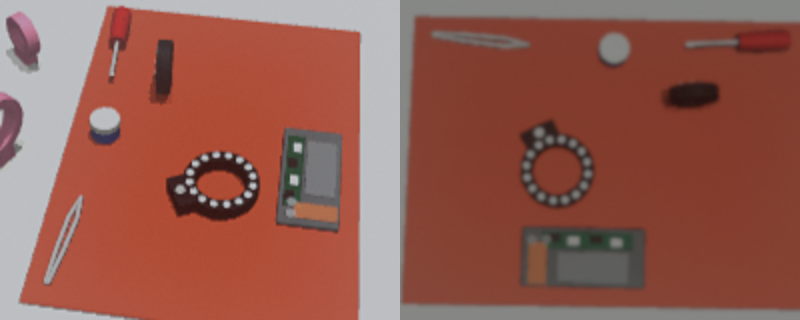

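The large light is flat with its LEDs up at (220,182) left and (557,170) right. The small ring is still standing at (164,68), and the phone has not moved and is clear of the light.

```bash
python3 -c "
from station import workorder
print(workorder.close_job())"
```

```text
the job is handed in; nothing more can be done
None
```

The larger ring light was tipped over where it stood and lies flat with its LEDs up; the smaller light still stands, the phone was not touched, and the job is handed in (about 9 s of the 24 s used).

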